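# Pack up the tub stand with a pry bar and a shim

## Robot

A 6-joint arm with a two-finger parallel gripper is mounted at the origin on the work surface. World frame = base frame: x ahead of the robot, y to its left, z up, the work surface at z = 0. Lengths are in m, angles in rad, forces in N, time in s.
With the tool pointing down it reaches from about 0.35 to 0.8 m from the base axis. Payload 7.3 kg.
Tool frame: the origin (TCP) lies between the finger pads; the fingertips stand 25 mm ahead of it and the grasp point (between the pads) lies 6 mm ahead of it (r.tip_extent is the distance from the TCP to the fingertips, in m); z points along the fingers, y is the direction in which the jaws open and shut (so a half turn about z gives the same grasp; the last joint's range is limited). The gripper opens to 85 mm and grips with 20 to 120 N. Pads are 22 mm wide; open, the fingers measure 114 mm over their backs; the gripper's body (76 mm by 85 mm) begins 54 mm behind the grasp point. The pads swing forward as they close: fully open they stand 13 mm farther back than shut.
Start: joints at [1.076, 0.342, 1.524, -0, 1.275, -0.146], TCP at [0.179, 0.493, 0.256] pointing down, gripper open.
Joint ranges: [-2.53, 2.53], [-0.77, 2.02], [0.04, 2.7], [-1, 4.14], [0.28, 2.66], [-3.11, 3.11]. Speed limits (rad/s): [2.57, 2.57, 3.14, 3.14, 3.14, 3.14].

## Interface

Orientations are given as a unit quaternion [x, y, z, w].
In Python, from workcell import r, command_gripper, optics gives the robot as it stands. The module is installed in compiled form; this text tells all that it offers. Calls block until the motion is done:
- r.reach(position, orientation): joint-space move of the TCP to a pose.
- r.move_straight(position, orientation=None, speed=0.15, max_force=None): straight line of the TCP; orientation=None keeps the orientation; speed is the mean speed in m/s. With max_force (N) it stops when the force on the tool has changed by that much, and returns True; else False.
- r.movej(angles): joint-space move.
- command_gripper(opening, force=None): finger opening in m; force is the grip in N (None keeps the last); returns when the fingers have stopped.
- r.hold(seconds).
- r.solve_ik(position, orientation): joint angles nearest the present ones, or None.
- r.read_state(): the state.
- optics.get_image(name): name is "scene" or "side" or "wrist"; returns (picture, depth): 400x640x3 uint8, red, green, blue; 400x640 float32, m along the optical axis (not along the pixel's ray), 0 where there is no reading.
- optics.camera_model(name): a dict with "K" (3x3 intrinsics, pixels), "R" (3x3) and "t" (3): a world point X has camera coordinates R X + t; the wrist camera has in their place "tool_from_camera" (4x4, takes a point from camera to tool coordinates, whose origin is the TCP and whose axes are the flange's). Camera axes: x right, y down, z forward; pixel columns grow to the right and rows downward; lengths in m; the calibration is good to about 2 mm. A picture is of the moment at which its call begins: read the wrist's pose just before it. camera_model takes no time and is no camera call.
A pose or a line that the arm cannot do raises r.PlanningError and nothing moves.
- r.finish_job(): hands the job in, once; it reports no verdict.
The state is a dict: "time_s": time; "joint_positions": joint angles; "dq": joint speeds; "tau": joint torques, N m; "eef_pos": TCP position; "eef_rot": TCP orientation; "contact_force": force on the tool from outside, world axes, zero at the start; "torque": the same for the moment, N m; "grip_width": finger opening in m.
Only numpy, scipy, OpenCV 4.12 (cv2) and the standard library are available. Lean on these libraries where they do the work, as an engineer would, in place of code of your own. Each camera call takes 0.05 s, during which the arm holds its last target. There are 200 camera calls.

## Task

Lever up the notched front beam of the heavy tub stand with the pry bar over the fulcrum block, and park the bar's tail under the keeper's lip so that it holds the beam up. Push the stepped wooden shim under the long unnotched part of the beam until its shoulder butts squarely against the beam's face, and hold it there a moment with light pressure. Then free the bar, let the stand down gently onto the shim and lay the bar flat on the counter away from the stand, without shoving the stand, forcing anything or disturbing the other things.

Things in the scene. Friction and masses are not known exactly. Their poses are not given: they have to be found in the camera images.
- stand: Heavy wooden stand with a lidded blue tub on it (one piece, 3.2 to 5 kg, loose). Base 240 (x) by 260 (y) mm; origin at the centre of its underside, z up, +x from front beam to rear. The front beam, 45 high and 30 deep, front face at x = -120, rests on the counter. Board on top at 45 to 63 mm; tub of radius 95 centred at x = +15, top 210 up. Lifting the beam at its notch takes 15 to 25 N; a level push over about 10 N may shove it when raised.
- notch (a point): Middle of the front beam's notch at counter level, in the beam's face: stand x = -120, y = +55 mm; axes as the stand's. The notch is 50 wide (y), 28 high above the counter, 32 deep, with a closed back. On its -y side the beam is unnotched for 160 mm.
- front_edge (a point): Lower front edge of the front beam, at stand x = -120, y = -55, z = 0 mm: the middle of the shim's place; the space behind the 30 mm deep beam is open there. Its height tells how far the beam is raised.
- rear_edge (a point): Lower rear edge of the stand, at stand x = +120, y = 0, z = 0 mm; the stand pivots here when the front is raised.
- fulcrum: Fulcrum block fixed to the counter, about 45 mm in front of the notch: dark wood foot 50 (x) by 70 (y) by 12 mm, on it a rib with a round steel ridge along y, 60 long, 12 mm across, top at z = 30 mm. Origin at the centre of its underside; axes nearly as the stand's.
- keeper: Dark steel C-bracket fixed about 250 mm in front of the beam; origin at the centre of its underside, axes nearly as the stand's, 30 mm long (x). Sill y = -35 to +55, top z = 17. Lip y = +14 to +55, underside z = 31, top 39; post from y = +41, 44 high. Open to -y: press the bar's tail down to the sill, swing it to +y under the lip; the load then holds it up against the lip.
- bar_grip (a point): Pry bar, 0.3 kg: centre of its black rubber handle, 13 mm above the bar's flat underside; x to the toe, z up. Handle 80 (x) by 24 (y) by 26 mm high. The straight steel blade, 22 wide, 8 thick, underside level with the handle's, runs from 75 mm behind this point (tail) to 222 mm ahead (toe). It lies flat on the counter at first.
- bar_toe (a point): End of the bar's toe, in the middle of its thickness, 222 mm ahead of the handle's centre; axes as the bar's.
- shim_grip (a point): Stepped wooden shim, 60 g, flat on the counter: centre of its tall block, 16 mm above its underside; block 45 (x) by 26 (y) by 32 mm high. The block's +x face, 22.5 mm ahead, is the shoulder. A tongue 40 wide and 8 thick runs 45 mm on from it to +x, then 11 mm more at 4 mm thick.
- shim_shoulder (a point): Foot of the shim's shoulder face, middle of its width, 4 mm above its underside; axes as the shim's. When home it lies at the front beam's face.

How it is judged:
On the way, in this order (a step that is already met when the one before it is completed fails the run):
1. the front beam is levered up by the bar over the fulcrum, by 10 mm or more (height (world z) of front_edge above 0.01 m and contact force between bar and stand above 5 N and contact force between bar and fulcrum above 5 N), for 0.2 s.
2. the bar is parked under the keeper's lip, let go, and still holds the beam up (height (world z) of front_edge above 0.01 m and contact force between bar and keeper above 1 N and contact force between bar and stand above 5 N and contact force between the fingers and bar below 0.1 N), for 0.2 s.
3. the shim is home under the raised beam, its shoulder held lightly against the beam (1.5 to 12 N) (x of shim_shoulder in the frame of stand between -0.123 and -0.114 m and y of shim_shoulder in the frame of stand between -0.11 and 0.01 m and angle between the x axis of shim_shoulder and the x axis of stand, either way round below 0.15 rad and contact force between bar and stand above 5 N and contact force between shim and stand between 1.5 and 12 N), for 0.2 s.
At the end, for the whole second after the job is handed in: Stand resting on the shim, front edge 5-12 mm up, rear edge within 10 mm of its start; shoulder within 3 mm of the beam's face, square to 0.15 rad, at stand y -110 to +10 mm; bar flat on the counter, off the stand, toe over 150 mm from the stand's origin; all at rest (x of shim_shoulder in the frame of stand between -0.123 and -0.114 m and y of shim_shoulder in the frame of stand between -0.11 and 0.01 m and angle between the x axis of shim_shoulder and the x axis of stand, either way round below 0.15 rad and contact force between shim and stand above 5 N and contact force between bar and stand below 0.2 N and distance between bar_toe and stand above 0.15 m and height (world z) of bar_grip below 0.019 m and height (world z) of each of bar_toe, front_edge below 0.012 m and angle between bar_grip's own z axis and vertical below 0.1 rad and height (world z) of front_edge above 0.005 m and distance of rear_edge from where it was at the start of the episode below 0.01 m and linear speed of each of stand, bar, shim below 0.02 m/s); the robot touches nothing.
It fails at once if the stand is shoved (rear edge more than 10 mm from its start) or pried over 30 mm up (distance of rear_edge from where it was at the start of the episode above 0.01 m or height (world z) of front_edge above 0.03 m).
It fails at once if the stand is dropped or jerked (turns faster than 0.5 rad/s) (angular speed of stand above 0.5 rad/s).
It fails at once if the bar is forced: over 50 N against the stand or 40 N against the keeper (contact force between bar and stand above 50 N or contact force between bar and keeper above 40 N).
It fails at once if the robot itself lifts or pushes the stand (over 3 N) (contact force between any of the fingers, the arm and stand above 3 N).
It fails at once if a bystander is disturbed (moved over 30 mm) (distance of any of jar_a, tin_a, offcut, weight, spatula, jar_b, bowl from where it was at the start of the episode above 0.03 m).
It also fails if it takes over 72 s, if anything falls off the work surface, if the arm or the gripper's body presses on something with over 40 N, if the wrist force passes 120 N, or if a joint passes its speed limit or range.

## Working session

There is one attempt and no reset: what is moved stays moved. The work goes in short steps, each a Python script; the robot and the scene stay as the last script left them, time stands still between calls to the robot, and variables do not carry over. Pictures are saved under pics/ and viewed, about 8 in all and at most 12, crops included, and the job is handed in when it is done.

```bash
mkdir -p pics; ls; python3 - <<'E'
from workcell import r, command_gripper, optics
import cv2,numpy as np
for n in ["scene","side"]:
    im,d=optics.get_image(n); m=optics.camera_model(n)
    np.savez(f"{n}.npz",im=im,d=d,K=m["K"],R=m["R"],t=m["t"])
    cv2.imwrite(f"pics/{n}0.png",im[...,::-1])
    print(n,m["K"],-m["R"].T@m["t"],m["R"])
print(optics.camera_model("wrist"))
s=r.read_state();print(s, r.tip_extent)
E
```

```text
pics
scene [[395.71570819   0.         319.53966942]
 [  0.         395.71570819 199.97462587]
 [  0.           0.           1.        ]] [1.24920757 0.32341288 0.54141976] [[-0.3948044   0.91870868  0.01019074]
 [ 0.50129336  0.2246938  -0.8355942 ]
 [-0.76995744 -0.32478772 -0.54925266]]
side [[364.85767999   0.         323.25723094]
 [  0.         364.85767999 201.48907858]
 [  0.           0.           1.        ]] [ 0.10685611 -0.5295047   0.60394964] [[ 0.75348708 -0.65722974 -0.01750119]
 [-0.4036154  -0.44138784 -0.80141836]
 [ 0.51899117  0.61092213 -0.59784808]]
{'K': array([[315.07282642,   0.        , 324.75934116],
       [  0.        , 315.07282642, 197.43521613],
       [  0.        ,   0.        ,   1.        ]]), 'tool_from_camera': array([[-1.54562599e-04, -9.50200593e-01, -3.11638908e-01,
         8.05424223e-02],
       [ 9.99999968e-01, -8.38147744e-05, -2.40412041e-04,
        -4.22310441e-04],
       [ 2.02319719e-04, -3.11638935e-01,  9.50200575e-01,
        -1.18606308e-01],
       [ 0.00000000e+00,  0.00000000e+00,  0.00000000e+00,
         1.00000000e+00]])}
{'time_s': 0.1, 'joint_positions': array([ 1.07596650e+00,  3.42665461e-01,  1.52490299e+00,  1.34532189e-05,
        1.27540730e+00, -1.45977561e-01]), 'dq': array([ 0.0001595 , -0.00208697, -0.00232912, -0.00146887,  0.00227209,
       -0.00176141]), 'tau': array([ 1.96944427e-03, -4.34450591e+01, -2.46487981e+01, -7.07566937e-05,
        4.74790111e-03,  2.99717090e-05]), 'eef_pos': array([0.179268  , 0.49310878, 0.25569545]), 'eef_rot': array([ 1.73544900e-01,  9.84825715e-01, -6.54327697e-04, -2.23909370e-04]), 'contact_force': array([-0.16306608, -0.01511927,  0.61333473]), 'torque': array([-0.00629156, -0.00462321,  0.01048389]), 'grip_width': 0.08564910047073125} 0.025
```

View pics/scene0.png

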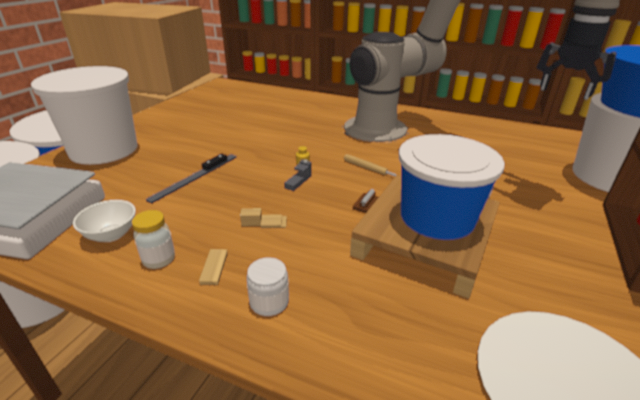

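View pics/side0.png

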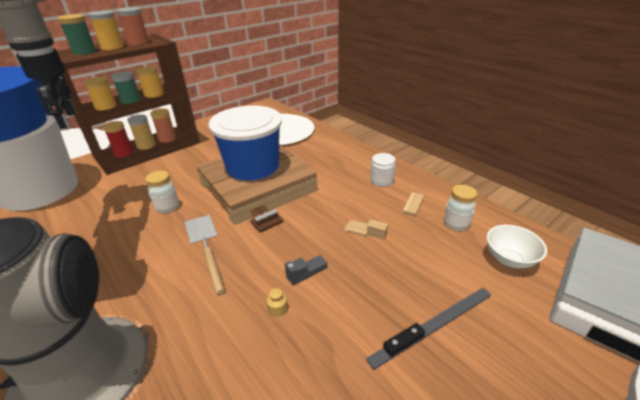

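The views show the stand with its notch facing the fulcrum (scene 366,200; side 266,219) and the keeper (scene 298,176; side 305,268). The bar lies at scene (150,198)–(237,156) and the shim at scene (262,218). The offcut at scene (214,266) is a bystander. I'll get coarse positions first, then wrist close-ups.

```bash
cat > h.py <<'E'
import numpy as np,cv2
def ray(px,K,R,t,z):
    d=R.T@np.linalg.inv(K)@np.array([px[0],px[1],1.]); c=-R.T@t
    return c+d*(z-c[2])/d[2]
def dep(px,d,K,R,t):
    z=d[int(px[1]),int(px[0])]
    return R.T@(np.linalg.inv(K)@np.array([px[0],px[1],1.])*z-t)
E
python3 - <<'E'
from h import *
np.set_printoptions(precision=3,suppress=True)
P={"scene":dict(toe=(150,198,.004),tail=(237,155,.004),hand=(215,160,.026),shimblk=(250,214,.032),shimtip=(286,221,.004),fulc=(368,197,.03),keep=(298,178,.03),cornA=(357,237,.063),cornB=(467,278,.063),cornC=(497,205,.063),jar=(268,285,.03),weight=(302,160,.02),offc=(214,266,.01),spat=(385,170,.01)),
"side":dict(toe=(490,292,.004),tail=(372,362,.004),hand=(403,335,.026),shimblk=(376,226,.032),shimtip=(347,228,.004),fulc=(266,216,.03),keep=(305,268,.03),cornL=(198,177,.063),cornF=(232,204,.063),cornR=(316,177,.063),weight=(277,300,.02))}
for n in P:
    a=np.load(n+".npz")
    for k,v in P[n].items(): print(n,k,ray(v,a["K"],a["R"],a["t"],v[2]),dep(v,a["d"],a["K"],a["R"],a["t"]))
E
```

```text
scene toe [ 0.659 -0.38   0.004] [ 0.666 -0.372  0.011]
scene tail [ 0.372 -0.315  0.004] [ 0.37  -0.316  0.003]
scene hand [ 0.46  -0.327  0.026] [ 0.463 -0.324  0.028]
scene shimblk [ 0.65  -0.096  0.032] [ 0.651 -0.095  0.033]
scene shimtip [ 0.608 -0.03   0.004] [ 0.603 -0.032  0.   ]
scene fulc [0.473 0.121 0.03 ] [0.472 0.121 0.029]
scene keep [ 0.461 -0.07   0.03 ] [ 0.445 -0.078  0.02 ]
scene cornA [0.668 0.158 0.063] [0.656 0.154 0.053]
scene cornB [0.698 0.365 0.063] [0.678 0.367 0.045]
scene cornC [0.439 0.401 0.063] [0.44  0.401 0.064]
scene jar [0.821 0.046 0.03 ] [0.855 0.068 0.07 ]
scene weight [ 0.349 -0.112  0.02 ] [ 0.392 -0.091  0.045]
scene offc [ 0.803 -0.086  0.01 ] [ 0.806 -0.083  0.014]
scene spat [0.291 0.115 0.01 ] [0.306 0.118 0.018]
side toe [ 0.676 -0.38   0.004] [ 0.68  -0.378 -0.   ]
side tail [ 0.385 -0.322  0.004] [ 0.383 -0.324  0.008]
side hand [ 0.453 -0.332  0.026] [ 0.453 -0.332  0.027]
side shimblk [ 0.632 -0.104  0.032] [ 0.632 -0.105  0.032]
side shimtip [ 0.599 -0.04   0.004] [ 0.598 -0.04   0.004]
side fulc [0.459 0.108 0.03 ] [0.461 0.111 0.027]
side keep [ 0.422 -0.094  0.03 ] [ 0.42  -0.097  0.034]
side cornL [0.396 0.341 0.063] [ 0.43   0.443 -0.   ]
side cornF [0.403 0.168 0.063] [0.403 0.167 0.063]
side cornR [0.635 0.121 0.063] [0.652 0.142 0.045]
side weight [ 0.333 -0.116  0.02 ] [ 0.325 -0.13   0.04 ]
```

```bash
cat >> h.py <<'E'
from scipy.spatial.transform import Rotation as Ro
def shot(name):
    from workcell import r,optics
    s=r.read_state(); im,d=optics.get_image("wrist"); m=optics.camera_model("wrist")
    T=np.eye(4); T[:3,:3]=Ro.from_quat(s["eef_rot"]).as_matrix(); T[:3,3]=s["eef_pos"]
    C=np.linalg.inv(T@m["tool_from_camera"])
    np.savez(name+".npz",im=im,d=d,K=m["K"],R=C[:3,:3],t=C[:3,3])
    cv2.imwrite(f"pics/{name}.png",im[...,::-1]); return s
E
python3 - <<'E'
from h import *
from workcell import r
for n,p in [("A",[.49,.02,.22]),("B",[.55,-.2,.22])]:
    r.reach(p,[0,1,0,0]); s=shot(n); print(s["time_s"],s["eef_pos"],s["joint_positions"])
E
```

```text
2.1417 [0.4899982  0.02066248 0.22007652] [-1.14384792e-01  3.13169901e-01  1.67353656e+00  2.03324871e-04
  1.15475398e+00 -1.68605429e+00]
3.1 [ 0.54986747 -0.19862643  0.21989617] [-4.78007604e-01  4.80688094e-01  1.40950366e+00  6.64469877e-04
  1.25229460e+00 -2.04972774e+00]
```

View pics/A.png

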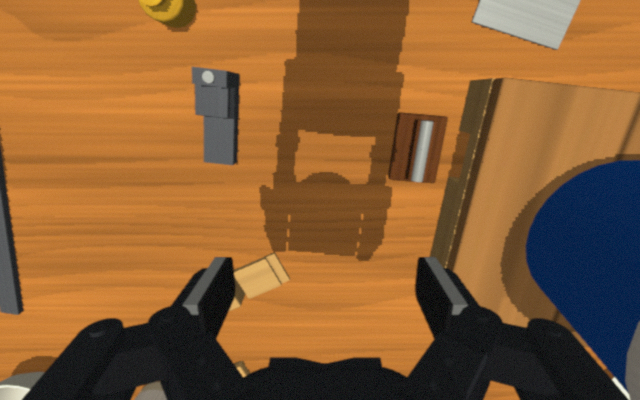

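View pics/B.png

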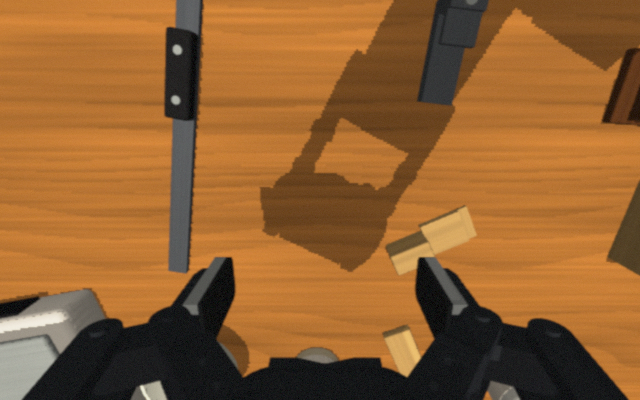

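A shows the keeper: its sill end is at (204–237,163) and its post at the top (192–239,70). It also shows the fulcrum foot (390–447,112–183) with the ridge (424,121)–(416,181), and the stand's front edge (~496,79)–(~447,266). B shows the bar handle (165–198,28–120), the toe end (~179,270) and the shim at about (430,240). I'll fit these numerically.

```bash
cat > fit.py <<'E'
from h import *
np.set_printoptions(precision=4,suppress=True)
def cloud(n):
    a=np.load(n+".npz"); h,w=a["d"].shape
    u,v=np.meshgrid(np.arange(w),np.arange(h))
    c=np.stack([u,v,np.ones_like(u)],-1)@np.linalg.inv(a["K"]).T*a["d"][...,None]
    return (c-a["t"])@a["R"],a      # R^T(c-t)
def rect(X,sel,lab):
    p=X[sel][:,:2].astype(np.float32)
    if len(p)<10: print(lab,len(p));return
    (c,s,ang)=cv2.minAreaRect(p); print(lab,len(p),"c",np.array(c),"size",np.array(s),"ang",round(ang,1),"z",np.median(X[sel][:,2]))
def box(X,x0,x1,y0,y1,z0,z1): return (X[...,0]>x0)&(X[...,0]<x1)&(X[...,1]>y0)&(X[...,1]<y1)&(X[...,2]>z0)&(X[...,2]<z1)
E
python3 - <<'E'
from fit import *
XA,a=cloud("A"); XB,b=cloud("B")
print("counter z",np.median(XA[300:,:][...,2]),np.std(XA[200:240,250:380,2]), np.median(XA[200:240,250:380,2]),np.median(XB[150:180,300:400,2]))
rect(XB,box(XB,.3,.75,-.45,-.25,.019,.035),"handle")
rect(XB,box(XB,.3,.75,-.45,-.25,.005,.035),"bar")
rect(XB,box(XB,.55,.72,-.16,-.0,.025,.04),"shimblk")
rect(XB,box(XB,.55,.72,-.16,-.0,.0055,.012),"tongue")
rect(XA,box(XA,.36,.52,-.14,-.04,.034,.06),"keeper lip+post")
rect(XA,box(XA,.36,.52,-.14,-.04,.0415,.06),"keeper post")
rect(XA,box(XA,.36,.52,-.14,-.04,.014,.02),"keeper sill")
rect(XA,box(XA,.36,.56,.05,.15,.008,.016),"foot")
rect(XA,box(XA,.36,.56,.05,.15,.026,.036),"ridge")
T=box(XA,.3,.72,.1,.3,.057,.07); rect(XA,T,"board")
# front edge: min y per x bin
P=XA[T]; e=[]
for x in np.arange(.41,.62,.01):
    q=P[abs(P[:,0]-x)<.003]
    if len(q)>3: e.append((x,np.percentile(q[:,1],2)))
e=np.array(e); k=np.polyfit(e[:,0],e[:,1],1); print("front edge",k,np.std(e[:,1]-np.polyval(k,e[:,0])),P[:,0].min(), e[0],e[-1])
# pixel rays
def A(px,z): return ray(px,a["K"],a["R"],a["t"],z)
def B(px,z): return ray(px,b["K"],b["R"],b["t"],z)
print("edge px",A((496,79),.063),A((447,266),.063)); print("bottom",A((470,80),0),A((434,250),0))
print("handle",[B(p,.026)[:2] for p in [(165,28),(197,30),(165,117),(193,120)]]); print("toe",B((170,270),.008)[:2],B((188,270),.008)[:2])
print("ridge",A((424,121),.03),A((416,181),.03)); print("sill end",A((204,163),.017),A((237,163),.017))
for f,c in [("B",(380,200))]:
    im=b["im"][180:300,360:500]; cv2.imwrite("pics/shim.png",cv2.resize(im,None,fx=4,fy=4)[...,::-1])
im=a["im"][40:300,170:520]; cv2.imwrite("pics/Az.png",cv2.resize(im,None,fx=2.2,fy=2.2,interpolation=cv2.INTER_CUBIC)[...,::-1])
E
```

```text
counter z 0.2559656361478826 0.021427527345821196 0.0009996703914690456 0.0009661880652628561
handle 2551 c [ 0.4526 -0.3355] size [0.0244 0.0799] ang 79.7 z 0.026813854627704147
bar 6961 c [ 0.5281 -0.3492] size [0.0244 0.291 ] ang 79.7 z 0.00966428616119756
shimblk 842 c [ 0.6394 -0.1027] size [0.0266 0.0449] ang 26.2 z 0.032694517839008355
tongue 1426 c [ 0.6282 -0.0774] size [0.0411 0.0994] ang 26.1 z 0.00892275741634933
keeper lip+post 1697 c [ 0.4085 -0.0821] size [0.0305 0.041 ] ang 83.8 z 0.040521593125009116
keeper post 629 c [ 0.4081 -0.0819] size [0.0302 0.0401] ang 83.8 z 0.04524019010421601
keeper sill 1617 c [ 0.433  -0.0852] size [0.031  0.0894] ang 83.6 z 0.017998304565361393
foot 2014 c [0.4938 0.118 ] size [0.1352 0.0579] ang 3.0 z 0.012876118762435463
ridge 932 c [0.4979 0.1232] size [0.1321 0.0321] ang 11.5 z 0.029604766259246733
board 24655 c [0.5311 0.2318] size [0.1611 0.2563] ang 84.3 z 0.06395867298441775
front edge [-0.0131  0.1646] 0.006867706659654146 0.3965368531866491 [0.41   0.1646] [0.61   0.1768]
edge px [0.3975 0.1607 0.063 ] [0.5713 0.1417 0.063 ]
bottom [0.3958 0.1668 0.    ] [0.5866 0.1512 0.    ]
handle [array([ 0.4135, -0.3405]), array([ 0.415 , -0.3123]), array([ 0.4901, -0.3526]), array([ 0.4929, -0.326 ])]
toe [ 0.6686 -0.3833] [ 0.6686 -0.3618]
ridge [0.4337 0.1152 0.03  ] [0.493  0.1129 0.03  ]
sill end [ 0.4773 -0.1048  0.017 ] [ 0.4773 -0.0706  0.017 ]
```

View pics/shim.png

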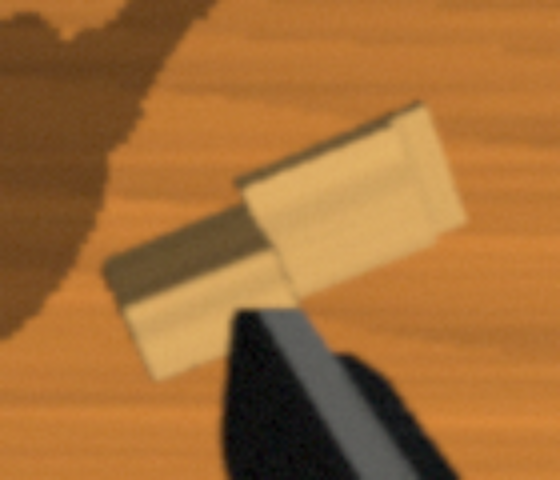

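The shim block is clear: its tongue points up-right in B, toward the stand. I'll refit the front edge and fulcrum without contamination, and check IK for the planned bar poses.

```bash
python3 - <<'E'
from fit import *
XA,a=cloud("A")
rect(XA,box(XA,.42,.51,.075,.139,.008,.016),"foot")
rect(XA,box(XA,.42,.51,.075,.139,.008,.036),"foot+ridge")
rect(XA,box(XA,.42,.51,.09,.135,.027,.036),"ridge")
P=XA[box(XA,.3,.62,.1,.22,.060,.068)]; e=[]
for x in np.arange(.405,.56,.005):
    q=P[abs(P[:,0]-x)<.002]; e.append((x,np.percentile(q[:,1],1)))
e=np.array(e)
for i in range(4):
    k=np.polyfit(e[:,0],e[:,1],1); rs=e[:,1]-np.polyval(k,e[:,0]); e=e[abs(rs)<max(2*rs.std(),.001)]
print("front edge",k,rs.std(),len(e),np.degrees(np.arctan(k[0])))
F=XA[box(XA,.41,.56,.1,.2,.015,.05)]; F=F[F[:,1]>.135]
for z in (.033,.040):
    q=F[abs(F[:,2]-z)<.004]; kk=np.polyfit(q[:,0],q[:,1],1); print("face pts",z,len(q),kk,np.polyval(kk,.4721),np.std(q[:,1]-np.polyval(kk,q[:,0])))
print("at .4721,.53",np.polyval(k,[.4721,.53]))
s=P[(P[:,1]>.17)&(P[:,1]<.21)]; 
for y in (.175,.19,.205):
    q=s[abs(s[:,1]-y)<.003]; print("left end x",y,np.percentile(q[:,0],1))
# notch: face below z .028 depth (y beyond face)
N=XA[box(XA,.41,.56,.14,.2,.004,.024)]
for x in np.arange(.42,.55,.006):
    q=N[abs(N[:,0]-x)<.003]; print(round(x,3),len(q),np.median(q[:,1]) if len(q) else None,end=" | ")
E
```

```text
foot 1858 c [0.4634 0.1161] size [0.05 0.07] ang 85.3 z 0.012886285802590935
foot+ridge 3122 c [0.4634 0.1161] size [0.05 0.07] ang 85.3 z 0.013718552659286582
ridge 713 c [0.4634 0.1158] size [0.0174 0.0602] ang 84.4 z 0.030097270093926168
front edge [-0.1009  0.2056] 0.00017840524446518147 32 -5.759498688374565
face pts 0.033 560 [-0.1014  0.2059] 0.15805407249518566 0.0003404305146898358
face pts 0.04 596 [-0.1012  0.2058] 0.1580366093440525 0.00032659986576150747
at .4721,.53 [0.1579 0.1521]
left end x 0.175 0.39829737191313674
left end x 0.19 0.39984823907724437
left end x 0.205 0.40136646339869314
0.42 53 0.16339877658924085 | 0.426 54 0.1627769768545993 | 0.432 68 0.16193120501704636 | 0.438 73 0.16118298684883517 | 0.444 51 0.16081935181110604 | 0.45 14 0.1410631551867407 | 0.456 10 0.14088939139958712 | 0.462 6 0.14062334941193916 | 0.468 3 0.1404298591173778 | 0.474 3 0.14006989945796713 | 0.48 0 None | 0.486 0 None | 0.492 0 None | 0.498 73 0.15562818278208257 | 0.504 42 0.15473715223225726 | 0.51 46 0.15418456596226005 | 0.516 39 0.15353885124842856 | 0.522 45 0.15292186589678525 | 0.528 39 0.15244714645022128 | 0.534 43 0.15181032606032824 | 0.54 41 0.15107094014537345 | 0.546 40 0.15053671324013113 |
```

View pics/Az.png

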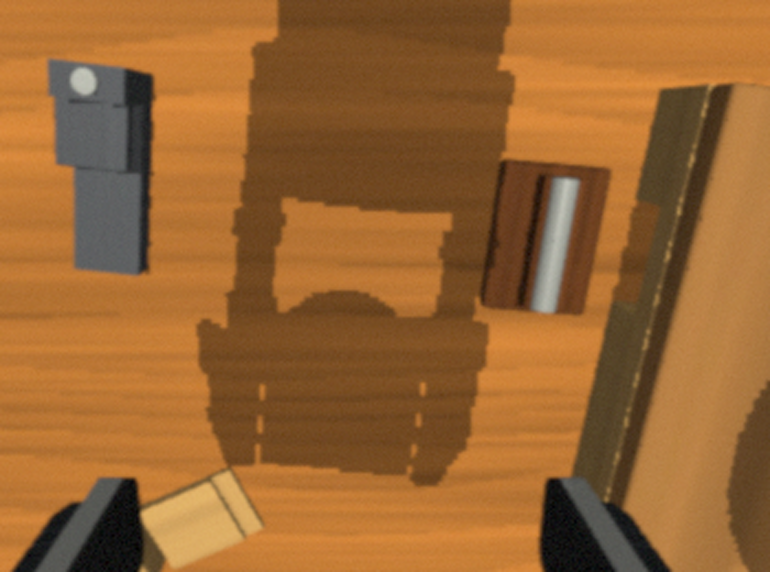

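Az confirms the notch shadow gap at about (632,255) in that crop, in line with the fulcrum ridge (555,245). All poses are now known, so I'm writing the bar kinematics, then grasping and inserting.

```bash
cat > bar.py <<'E'
from h import *
np.set_printoptions(precision=4,suppress=True)
SY=np.radians(84.24); sx=np.array([np.cos(SY),np.sin(SY),0]); sy=np.array([-np.sin(SY),np.cos(SY),0]); N=np.array([.4713,.1581,0])
RX=-.0426; UP=np.array([0,0,1.])
def tcp(toe,yaw,p,off=.014,L=.222):
    bx=np.array([np.cos(p)*np.cos(yaw),np.cos(p)*np.sin(yaw),-np.sin(p)]); ty=np.cross(-UP,bx); ty/=np.linalg.norm(ty)
    tz=np.cross(bx,ty); M=np.stack([bx,ty,tz],1)      # tool z down
    grip=np.asarray(toe)-bx*L-tz*.009                 # handle centre is 9 mm above blade mid-thickness
    return grip-tz*off, Ro.from_matrix(M).as_quat()
def toe_on_ridge(d,t,theta,p,c=0.):
    """toe mid at depth d, stand-y t; bar at pitch p tangent to the ridge with clearance c"""
    px=RX+(.010+c)*np.sin(p); pz=.024+(.010+c)*np.cos(p)
    z=pz-np.tan(p)*(d-px)/np.cos(theta)
    return N+sx*d+sy*t+UP*z
def pose(d,t,theta,p,c=0.,L=.222): return tcp(toe_on_ridge(d,t,theta,p,c),SY-theta,p,L=L)
E
python3 - <<'E'
from bar import *
from workcell import r,command_gripper
y=np.radians(-10.3); b=np.array([np.cos(y),np.sin(y),0])
toe=np.array([.4526,-.3355,.004])+.222*b
P,Q=tcp(toe,y,0); print(P,Q)
r.reach(P+UP*.10,Q); r.move_straight(P,Q,speed=.12)
command_gripper(.0,80); print("w",r.read_state()["grip_width"])
r.move_straight(P+UP*.15,Q,speed=.2)
s=shot("C"); print(s["time_s"],s["contact_force"],s["joint_positions"])
for a in [(-.09,-.008,.02,.36,.0015),(.03,-.008,.02,.36,.0015),(.031,-.008,.02,-.055),(.03,-.008,.13,-.055)]:
    p,q=pose(*a); j=r.solve_ik(p,q); print(a,p,j)
E
```

```text
[ 0.4526 -0.3355  0.027 ] [ 0.996  -0.0898 -0.      0.    ]
w 0.022639740490129377
8.1833 [ 0.1278  0.2672 -3.7346] [-0.774   0.4856  1.534  -0.0001  1.125   0.9767]
(-0.09, -0.008, 0.02, 0.36, 0.0015) [ 0.4462 -0.1305  0.1539] [-0.2315  0.3701  1.8662 -0.4569  0.9166  0.1722]
(0.03, -0.008, 0.02, 0.36, 0.0015) [ 0.4583 -0.0111  0.1087] [ 0.0285  0.4712  1.8598 -0.4538  0.9186  0.4468]
(0.031, -0.008, 0.02, -0.055) [ 0.4556 -0.0332  0.0488] [-0.2756  0.5167  1.9534  0.0863  0.6818 -0.2224]
(0.03, -0.008, 0.13, -0.055) [ 0.4313 -0.0299  0.0488] [-0.2842  0.4858  2.0233  0.0924  0.6375 -0.128 ]
```

```bash
python3 - <<'E'
from bar import *
from workcell import r,command_gripper
r.reach(*pose(-.10,-.008,.02,.36,.0015)); 
r.move_straight(*pose(.015,-.008,.02,.36,.0015),speed=.10); print(r.read_state()["contact_force"])
h=r.move_straight(*pose(.038,-.008,.02,.36,.0015),speed=.015,max_force=3)
s=shot("D"); p0=pose(0,-.008,.02,.36,.0015)[0]
print(h,s["time_s"],s["contact_force"],s["eef_pos"]," d along:",(s["eef_pos"]-p0)@sx,"lat",(s["eef_pos"]-p0)@sy,"z",s["eef_pos"][2])
from workcell import optics
im,d=optics.get_image("side"); m=optics.camera_model("side"); np.savez("side1.npz",im=im,d=d,K=m["K"],R=m["R"],t=m["t"])
c=np.vstack([cv2.resize(im[150:320,180:400],None,fx=3,fy=3,interpolation=cv2.INTER_CUBIC)]); cv2.imwrite("pics/side1.png",c[...,::-1])
E
```

```text
[-0.6958 -0.1974 -3.0477]
True 11.525 [-0.2094 -3.9583 -0.6528] [ 0.4581 -0.0099  0.1078]  d along: 0.031116108015395355 lat 0.00031806278890011237 z 0.10778912757865022
```

View pics/side1.png

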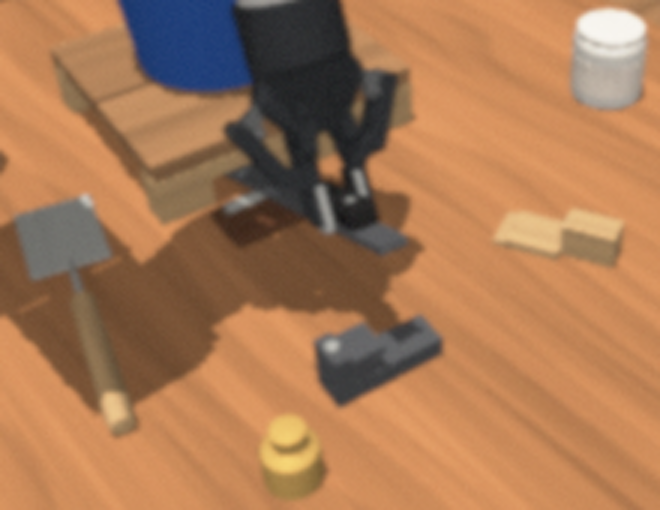

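Side view: the bar is in the gripper over the fulcrum (~(250,205) in the crop) with the toe in the notch. The back was touched at nominal depth, within 0.5 mm. Now I'll lever down.

```bash
python3 - <<'E'
from bar import *
from workcell import r,command_gripper
for p in [.30,.2,.10,.05,0.,-.03,-.055]:
    P,Q=pose(.030,-.008,.02,p,0.0); r.move_straight(P,Q,speed=.05 if p>.06 else .025)
    s=r.read_state(); print(p,s["time_s"],"F",s["contact_force"],"err",s["eef_pos"]-P)
r.hold(.3); s=shot("E"); print(s["contact_force"],s["eef_pos"]-P)
from workcell import optics
im,d=optics.get_image("side"); m=optics.camera_model("side"); np.savez("side2.npz",im=im,d=d,K=m["K"],R=m["R"],t=m["t"])
im,d=optics.get_image("scene"); m=optics.camera_model("scene"); np.savez("scene2.npz",im=im,d=d,K=m["K"],R=m["R"],t=m["t"])
from fit import *
for n in ("side","scene"):
    for k,i in (("before",""),("now","2")):
        X,a=cloud(n+i); Z=X[box(X,.5,.64,.155,.185,.05,.1)]; print(n,k,"board front z",np.median(Z[:,2]),len(Z))
cs=np.load("side2.npz")["im"][170:310,220:400]; cv2.imwrite("pics/side2.png",cv2.resize(cs,None,fx=4,fy=4,interpolation=cv2.INTER_CUBIC)[...,::-1])
E
```

```text
0.3 11.9833 F [ 0.5849  1.7587 -1.1319] err [-0.0003 -0.0001 -0.0001]
0.2 12.4417 F [0.1914 9.8471 0.2717] err [ 0.0004  0.0016 -0.0001]
0.1 12.9 F [ 3.1055 14.8465  0.1769] err [ 0.0002  0.0022 -0.0002]
0.05 13.3583 F [ 1.1667 15.4403  1.8973] err [0.0001 0.0023 0.    ]
0.0 13.8083 F [ 1.4211 14.4545  6.0047] err [0.0002 0.0023 0.0004]
-0.03 14.1417 F [ 1.8338 14.5591  6.6759] err [0.0002 0.0021 0.0006]
-0.055 14.4417 F [ 0.7971 11.6553  7.6733] err [0.0002 0.002  0.0006]
[ 1.278  11.5472  7.4777] [0.0003 0.0019 0.0007]
side before board front z 0.0629870409086988 334
side now board front z 0.07516139297290239 166
scene before board front z 0.06450385372525047 534
scene now board front z 0.07802571193180269 543
```

View pics/side2.png

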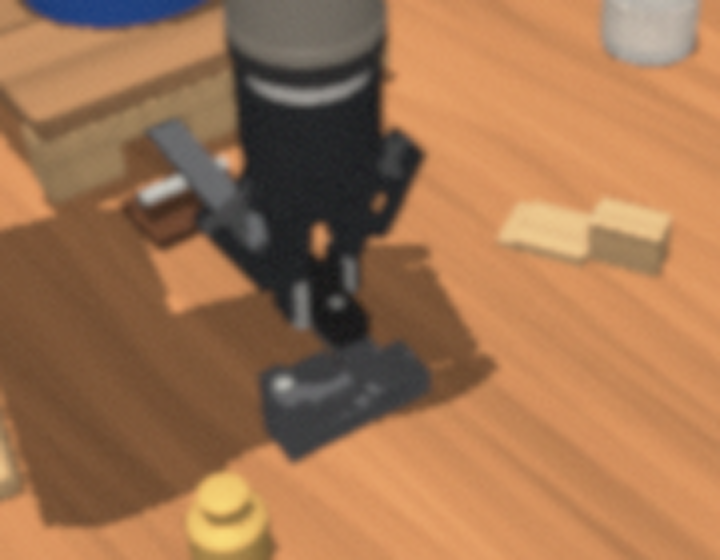

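The view shows the tail pressed down over the sill at about (380,370), with the handle's end clear of the lip and the beam raised about 14 mm. Now I'll swing under the lip.

```bash
python3 - <<'E'
from bar import *
from workcell import r,command_gripper
from fit import *
for th,d in [(.02,.0318),(.05,.0315),(.09,.0313),(.129,.031)]:
    P,Q=pose(d,-.008,th,-.057); r.move_straight(P,Q,speed=.03)
    s=r.read_state(); e=s["eef_pos"]-P; print(th,s["time_s"],"F",s["contact_force"],"T",s["torque"],"err s",e@sx,e@sy,e[2])
from workcell import optics
im,d=optics.get_image("side"); m=optics.camera_model("side"); np.savez("side3.npz",im=im,d=d,K=m["K"],R=m["R"],t=m["t"])
im,d=optics.get_image("scene"); m=optics.camera_model("scene"); np.savez("scene3.npz",im=im,d=d,K=m["K"],R=m["R"],t=m["t"])
for n in ("scene","scene2","scene3"):
    X,a=cloud(n); Z=X[box(X,.5,.64,.155,.185,.05,.1)]; B=X[box(X,.40,.70,.2,.42,.055,.09)]
    rect(X,box(X,.38,.72,.12,.42,.05,.083),n); print(np.median(Z[:,2]))
cs=np.load("side3.npz")["im"][170:310,220:400]; cv2.imwrite("pics/side3.png",cv2.resize(cs,None,fx=4,fy=4,interpolation=cv2.INTER_CUBIC)[...,::-1])
E
```

```text
0.02 15.1417 F [-0.9005  1.3437  7.7074] T [0.0913 0.2956 0.1339] err s 0.0003240186676060928 -0.00036710709351863097 0.0008212609036743826
0.05 15.5167 F [3.003  1.6281 6.4902] T [ 0.0223 -0.3332  0.0141] err s 0.00022360122818810828 -0.001793839867370367 0.0011734445208219785
0.09 15.9667 F [4.3615 0.0541 6.0038] T [-0.2275 -0.5817 -0.2145] err s -0.00015780950251937433 -0.002795386254799293 0.0013766904486692821
0.129 16.4083 F [ 5.2467 -0.2854  5.7869] T [-0.3869 -0.7698 -0.5407] err s -0.00041655938614150044 -0.003506559670230093 0.001523455109290861
scene 5876 c [0.5381 0.2727] size [0.2398 0.2639] ang 84.4 z 0.06439962703022416
0.06450385372525047
scene2 6001 c [0.5397 0.2748] size [0.2403 0.262 ] ang 84.5 z 0.07036421498519625
0.07802571193180269
scene3 6043 c [0.5429 0.2747] size [0.2405 0.2618] ang 85.5 z 0.07038853328893777
0.0777672676563074
```

View pics/side3.png

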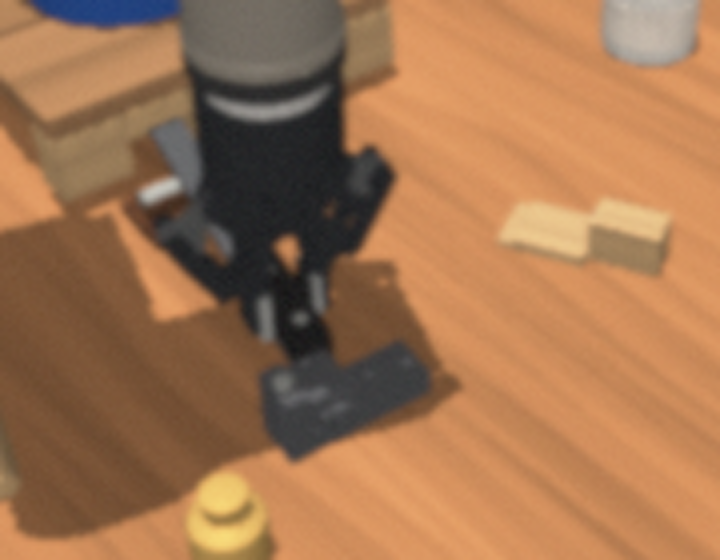

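```bash
python3 - <<'E'
from bar import *
from workcell import r,command_gripper
for p in [-.05,-.044,-.040,-.036,-.033,-.030]:
    P,Q=pose(.031,-.008,.119,p); r.move_straight(P,Q,speed=.02)
    s=r.read_state(); e=s["eef_pos"]-P; print(p,s["time_s"],"F",s["contact_force"],"err s",e@sx,e@sy,e[2])
    if s["contact_force"][2]<0: break
shot("F")
E
```

```text
-0.05 16.7833 F [ 4.3361 -1.4089  7.2768] err s -0.0002675505914785997 -0.002825512299383241 0.001325345961056823
-0.044 17.0333 F [ 4.2174 -1.0062  5.8059] err s -0.00026554525609864815 -0.0028154334162646707 0.0012903995533027346
-0.04 17.2833 F [ 5.327  -0.6769  1.4974] err s -0.00027069446355076893 -0.0027304772446425274 0.0009286677613342467
-0.036 17.5333 F [ 6.7564 -2.0728 -5.8022] err s -0.0002927910543224813 -0.002734357024583165 0.0004234843419675255
```

```bash
python3 - <<'E'
from bar import *
from workcell import r,command_gripper
command_gripper(.06); s=r.read_state(); print(s["time_s"],s["contact_force"],s["grip_width"]); 
R=Ro.from_quat(s["eef_rot"]).as_matrix(); np.savez("rel.npz",p=s["eef_pos"],q=s["eef_rot"])
r.move_straight(s["eef_pos"]-R[:,2]*.11,speed=.15)
s=shot("G"); print(s["time_s"],s["contact_force"])
from fit import *
X,a=cloud("G")
rect(X,box(X,.38,.52,-.12,.06,.043,.075),"handle?"); h=X[box(X,.38,.5,-.075,.02,.04,.065)]; print(len(h),h.mean(0) if len(h) else 0)
X,_=cloud("G"); Z=X[box(X,.5,.64,.15,.185,.05,.1)]; print("front z",len(Z),np.median(Z[:,2]) if len(Z) else 0)
im=a["im"].copy(); cv2.imwrite("pics/G.png",im[...,::-1])
E
```

```text
18.0333 [-0.0136 -0.5134 -0.2488] 0.06016934495966227
18.9167 [-0.2698  0.609  -0.9808]
handle? 3622 c [ 0.4258 -0.0466] size [0.1219 0.0442] ang 60.0 z 0.05119030517265324
3415 [ 0.4333 -0.03    0.0505]
front z 0 0
```

View pics/G.png

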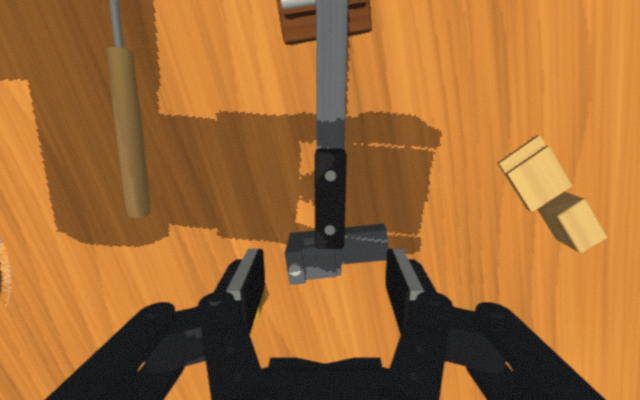

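G shows the bar parked under the lip: the handle is at (330,150–248) and the keeper lip/post is left of it at (290–340,255). The beam is still raised. I'll re-measure the stand and the handle's parked pose.

```bash
python3 - <<'E'
from bar import *
from fit import *
from workcell import r
r.reach([.49,.02,.22],[0,1,0,0]); s=shot("H"); print(s["time_s"])
for n,z0,z1 in (("A",.060,.068),("H",.068,.085)):
    X,a=cloud(n)
    P=X[box(X,.3,.62,.1,.22,z0,z1)]; e=[]
    for x in np.arange(.415,.56,.005):
        q=P[abs(P[:,0]-x)<.002]
        if len(q)>3: m=q[:,1].min(); f=q[q[:,1]<m+.004]; e.append((x,m,np.median(f[:,2])))
    e=np.array(e); g=np.ones(len(e),bool)
    for i in range(4):
        k=np.polyfit(e[g,0],e[g,1],1); rs=e[:,1]-np.polyval(k,e[:,0]); g=abs(rs)<max(2*rs[g].std(),.001)
    print(n,"front top edge",k,np.degrees(np.arctan(k[0])),rs[g].std(),"y at .53",np.polyval(k,.53),"z",np.median(e[g,2]))
    q=P[abs(P[:,1]-.19)<.003]; print("left x at y .19",np.percentile(q[:,0],1))
    F=X[box(X,.505,.60,.135,.175,.020,.052)]; 
    if len(F)>50:
        A_=np.c_[F[:,0]-.55,F[:,2]-.03,np.ones(len(F))]; c,_,_,_=np.linalg.lstsq(A_,F[:,1],rcond=None); print("face plane y= ",c,len(F))
X,a=cloud("H")
rect(X,box(X,.38,.48,-.074,.02,.043,.065),"handle top")
rect(X,box(X,.55,.72,-.16,-.0,.025,.04),"shimblk")
rect(X,box(X,.36,.52,-.14,-.04,.0415,.06),"keeper")
E
```

```text
20.3917
A front top edge [-0.0999  0.2047] -5.705550513098846 0.0001932601791524089 y at .53 0.15170711683180124 z 0.06345633512736543
left x at y .19 0.39984823907724437
face plane y=  [-0.1012  0.005   0.1502] 1033
H front top edge [-0.0788  0.1958] -4.503494729806547 0.00021209438968038864 y at .53 0.15404265671489709 z 0.07488849530150068
left x at y .19 0.40461361975599347
face plane y=  [-0.0801  0.0593  0.1508] 1328
handle top 2611 c [ 0.4308 -0.0386] size [0.1028 0.0439] ang 60.1 z 0.05128707451921024
shimblk 0
keeper 1508 c [ 0.4159 -0.0678] size [0.0609 0.0525] ang 83.6 z 0.04942302376407314
```

```bash
cat > shim.py <<'E'
from bar import *
def spose(c,yaw,z=0.,a=.45):
    """TCP pose for block centre c (xy), shim yaw, underside z"""
    hx=np.array([np.cos(yaw),np.sin(yaw),0]); tz=hx*np.sin(a)-UP*np.cos(a); tx=hx*np.cos(a)+UP*np.sin(a)
    M=np.stack([tx,np.cross(tz,tx),tz],1)
    g=np.array([c[0],c[1],z+.026])-hx*.006
    return g-tz*.006, Ro.from_matrix(M).as_quat()
NY=np.radians(85.5); nx=np.array([np.cos(NY),np.sin(NY)]); FACE=np.array([.587,.1468])
def at(gap): return FACE-nx*(.0225+gap)
E
python3 - <<'E'
from shim import *
from workcell import r,command_gripper
c=[.6394,-.1027]; y=np.radians(116.2)
for q in (spose(c,y),spose(at(.08),NY,.002),spose(at(0),NY,.0005)): print(q[0],r.solve_ik(*q))
command_gripper(.06)
r.reach(*spose(c,y,.09)); r.move_straight(*spose(c,y),speed=.1)
command_gripper(0,40); s=r.read_state(); print("w",s["grip_width"],s["time_s"])
r.move_straight(*spose(c,y,.03),speed=.1)
r.reach(*spose(at(.085),NY,.03))
s=shot("I"); print(s["time_s"],s["contact_force"],s["eef_pos"]-spose(at(.085),NY,.03)[0])
from fit import *
X,a=cloud("I"); 
cv2.imwrite("pics/I.png",a["im"][...,::-1])
E
```

```text
[ 0.6432 -0.1104  0.0314] [-0.4134  0.9656  1.0952  0.2866  1.4401 -0.9602]
[0.5783 0.036  0.0334] [-0.2886  0.7355  1.6369  0.5515  0.9474 -0.5773]
[0.5846 0.1158 0.0319] [-0.1495  0.7372  1.6392  0.5914  0.8917 -0.478 ]
w 0.02516606722246121 23.0
24.1167 [ 0.2644 -0.9145 -1.326 ] [0.0002 0.0001 0.0001]
```

View pics/I.png

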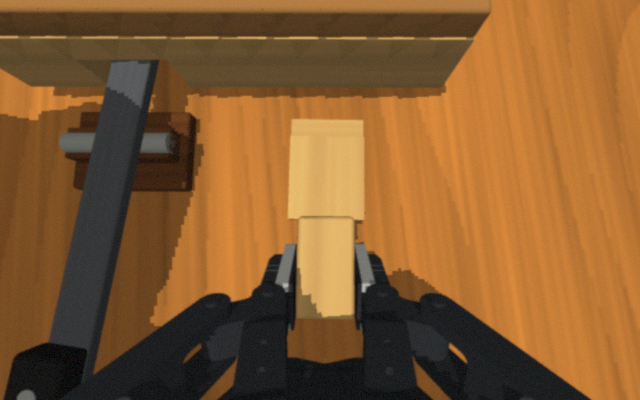

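The shim is held square in front of the beam: tongue (290–364,120–218), beam's lower edge at row ~88. I'll insert it now.

```bash
python3 - <<'E'
from shim import *
from workcell import r,command_gripper
r.move_straight(*spose(at(.075),NY,.002),speed=.08)
h=r.move_straight(*spose(at(.012),NY,.002),speed=.06,max_force=4); s=r.read_state(); print(h,s["time_s"],s["contact_force"])
if h: raise SystemExit
r.move_straight(*spose(at(.010),NY,.0007),speed=.02); f0=r.read_state()["contact_force"]; print(f0)
h=r.move_straight(*spose(at(-.006),NY,.0007),speed=.012,max_force=3)
r.hold(.1)
for i in range(4):
    s=r.read_state(); print(h,s["time_s"],"dF",s["contact_force"]-f0,"gap",(FACE-s["eef_pos"][:2])@nx-(FACE-spose(at(0),NY)[0][:2])@nx); r.hold(.15)
E
```

```text
False 25.8917 [ 0.5419 -1.0323 -0.6654]
[-0.8114 -0.7084 -1.5548]
True 27.1333 dF [ 0.6894 -0.14    4.962 ] gap -0.0003427598361518333
True 27.2833 dF [ 1.4618 -0.4095  6.5723] gap -0.0003402301412380043
True 27.4333 dF [ 1.3958 -0.1549  7.1377] gap -0.0003421996739123752
True 27.5833 dF [ 1.4413 -0.5895  6.8512] gap -0.00031410450086344355
```

```bash
python3 - <<'E'
from shim import *
from workcell import r,command_gripper
s=r.read_state(); print(s["eef_pos"]-spose(at(-.0003),NY,.0007)[0], s["contact_force"],s["torque"])
p=s["eef_pos"]
for z in (.001,.002):
    r.move_straight(p+UP*z,speed=.01); r.hold(.1); q=r.read_state(); print(z,q["contact_force"],q["eef_pos"]-p,q["torque"])
    if abs(q["contact_force"][2])<1.5: break
E
```

```text
[-0.      0.0001 -0.0003] [ 0.8252 -1.658   4.6415] [-0.0176 -0.1815  0.0316]
0.001 [-0.9161  0.3841 -0.6906] [-0.0004  0.      0.0006] [-0.3778  0.1036  0.0151]
```

```bash
python3 - <<'E'
from shim import *
from workcell import r,command_gripper
s=r.read_state(); p=s["eef_pos"].copy(); p[2]+=.0002; f0=s["contact_force"]; n3=np.r_[nx,0]
r.hold(.1)
for k in range(1,12):
    r.move_straight(p+n3*.0006*k,speed=.01); r.hold(.05); q=r.read_state(); F=(q["contact_force"]-f0); print(k,q["time_s"],F,"adv",(q["eef_pos"]-p)@n3)
    if F@n3<-4: break
r.hold(.4); q=r.read_state(); print(q["time_s"],q["contact_force"]-f0,"gap",(FACE-q["eef_pos"][:2])@nx-(FACE-spose(at(0),NY)[0][:2])@nx)
E
```

```text
1 28.5417 [-0.0304 -5.2101  0.0254] adv 0.0001391367760658268
28.9417 [-0.4055 -5.8193 -0.3589] gap -0.0004885413802395711
```

Shoulder home with about 5–6 N against the beam face, held for over 0.4 s. Next I'll release the shim, regrip the bar and free it.

```bash
python3 - <<'E'
from shim import *
from workcell import r,command_gripper
s=r.read_state(); R=Ro.from_quat(s["eef_rot"]).as_matrix()
command_gripper(.045); s2=r.read_state(); print(s2["time_s"],s2["contact_force"])
r.move_straight(s["eef_pos"]-R[:,2]*.09,speed=.12)
z=np.load("rel.npz"); p,q=z["p"],z["q"]; Rb=Ro.from_quat(q).as_matrix()
command_gripper(.06)
r.reach(p-Rb[:,2]*.09,q)
h=r.move_straight(p,q,speed=.08,max_force=6); print("touch",h)
command_gripper(0,80); r.hold(.1)
s=r.read_state(); print(s["time_s"],s["contact_force"],s["grip_width"],s["eef_pos"]-p)
shot("J")
E
```

```text
29.2667 [0.5414 0.4717 0.3085]
touch False
33.0333 [ 3.8658 -1.0495  5.94  ] 0.02232888119370386 [ 0.0018 -0.0006  0.0009]
```

```bash
python3 - <<'E'
from bar import *
from workcell import r,command_gripper
s=r.read_state(); off=s["eef_pos"]-pose(.031,-.008,.119,-.036)[0]; print("off",off@sx,off@sy,off[2]); np.save("off.npy",off)
def go(th,p,sp,d=.031):
    P,Q=pose(d,-.008,th,p); r.move_straight(P+off,Q,speed=sp); s=r.read_state(); e=s["eef_pos"]-P-off
    print(th,p,round(s["time_s"],2),"F",s["contact_force"],"err",e@sx,e@sy,e[2])
go(.119,-.048,.02); go(.119,-.058,.02); r.hold(.1)
for th in (.10,.075,.045): go(th,-.058,.03)
shot("K")
from fit import *
from workcell import optics
im,d=optics.get_image("scene"); m=optics.camera_model("scene"); np.savez("scene4.npz",im=im,d=d,K=m["K"],R=m["R"],t=m["t"])
for n in ("scene3","scene4"):
    X,a=cloud(n); rect(X,box(X,.38,.72,.12,.42,.05,.083),n)
E
```

```text
off -0.00024270127134464375 -0.0016265259955699162 0.0009226475497853617
0.119 -0.048 33.34 F [0.7903 0.681  7.4696] err -4.640323158350973e-05 -0.0005541173815462642 0.0006745088649699679
0.119 -0.058 33.59 F [1.0072 0.8664 8.7266] err -0.00013427940937966822 -0.0005579121379727043 0.0006819123836565785
0.1 -0.058 33.98 F [-1.7094 -1.0691  8.2792] err -5.8526221752076156e-05 0.0004063298794828317 0.00044096525557845573
0.075 -0.058 34.32 F [-3.7886 -0.5797  9.0767] err 6.0708690966232644e-05 0.0011870059065728483 0.00020333313824529714
0.045 -0.058 34.69 F [-5.6114 -0.0732  8.8875] err 0.00021289900837268835 0.002021494316174933 8.162940113083661e-06
scene3 6043 c [0.5429 0.2747] size [0.2405 0.2618] ang 85.5 z 0.07038853328893777
scene4 5994 c [0.5393 0.2754] size [0.2408 0.2635] ang 84.4 z 0.07050226000847003
```

```bash
python3 - <<'E'
from bar import *
from workcell import r,command_gripper
off=np.load("off.npy")
def go(th,p,sp,d=.031,q=0):
    P,Q=pose(d,-.008,th,p); r.move_straight(P+off,Q,speed=sp); s=r.read_state(); e=s["eef_pos"]-P-off
    print(th,p,round(s["time_s"],2),"F",s["contact_force"],"err",e@sx,e@sy,e[2]); return s
go(.010,-.058,.03)
for p in (-.045,-.03,-.01,.02,.06,.10,.15):
    s=go(.015,p,.02)
    if s["contact_force"][2]<-9: print("blocked?"); break
shot("L")
E
```

```text
0.01 -0.058 35.2 F [-7.1278 -0.2773  8.6182] err 0.0004049132411563911 0.002892690424883973 -0.00017859345424703355
0.015 -0.045 35.46 F [-5.7925  0.3453  8.0924] err 0.00036959139716128206 0.002382040737242631 -5.020469256284549e-05
0.015 -0.03 35.72 F [-6.1429  1.1727  7.0641] err 0.0004532885936308759 0.0024251674695442973 -9.010780775273175e-05
0.015 -0.01 36.02 F [-5.4756  1.8338  7.7112] err 0.0005816294530919958 0.002380268389634741 -8.544376000955978e-05
0.015 0.02 36.39 F [-4.7712  2.8253  7.639 ] err 0.0005919931137088229 0.002348406899784883 -9.423051115062253e-05
0.015 0.06 36.84 F [-1.2602  0.4147 -1.7913] err 0.00025077665265150833 0.0005582198840993064 -0.00031423738425661457
0.015 0.1 37.29 F [-1.1743 -0.3021 -1.2532] err 6.9682357806246e-06 -0.0001127924625963843 -6.862589649807987e-05
0.015 0.15 37.83 F [-0.1641  0.7586 -1.2673] err 6.864553898673254e-05 -0.0001671388893820478 -2.948698514177589e-05
```

```bash
python3 - <<'E'
from bar import *
from workcell import r,command_gripper,optics
off=np.load("off.npy")
P,Q=pose(.029,-.008,.015,.28,.001); r.move_straight(P+off,Q,speed=.06); print(r.read_state()["contact_force"])
P,Q=pose(-.02,-.008,.015,.28,.001); h=r.move_straight(P+off,Q,speed=.06,max_force=6); s=r.read_state(); print(h,s["contact_force"])
if h: raise SystemExit
P,Q=pose(-.11,-.008,.015,.28,.002); r.move_straight(P+off+UP*.02,Q,speed=.12)
r.move_straight(P+off+UP*.07,Q,speed=.15)
y=np.radians(-10.3); b=np.array([np.cos(y),np.sin(y),0]); toe=np.array([.4526,-.3355,.004])+.222*b
P,Q=tcp(toe,y,0); r.reach(P+UP*.12,Q)
r.move_straight(P+UP*.012,Q,speed=.1)
h=r.move_straight(P-UP*.002,Q,speed=.02,max_force=4); s=r.read_state(); print(h,s["eef_pos"]-P,s["contact_force"])
command_gripper(.06); r.hold(.1)
r.move_straight(s["eef_pos"]+UP*.12,speed=.15)
r.reach([.49,.02,.22],[0,1,0,0]); s=shot("M"); print(s["time_s"])
r.reach([.55,-.16,.24],[0,1,0,0]); shot("M2")
for n in ("scene","side"):
    im,d=optics.get_image(n); m=optics.camera_model(n); np.savez(n+"9.npz",im=im,d=d,K=m["K"],R=m["R"],t=m["t"])
from fit import *
X,a=cloud("M2"); rect(X,box(X,.3,.75,-.45,-.25,.019,.035),"handle"); rect(X,box(X,.3,.75,-.45,-.25,.005,.05),"bar")
B=X[box(X,.6,.72,-.45,-.33,.005,.03)]; print("toe z",np.median(B[:,2]))
for n in ("A","M"):
    X,a=cloud(n); F=X[box(X,.505,.60,.135,.175,.020,.045)]
    A_=np.c_[F[:,0]-.55,F[:,2]-.03,np.ones(len(F))]; c=np.linalg.lstsq(A_,F[:,1],rcond=None)[0]; print(n,"face",c)
for n in ("scene","scene9"):
    X,a=cloud(n); rect(X,box(X,.38,.72,.12,.42,.05,.083),n); rect(X,box(X,.55,.62,.08,.15,.025,.04),"shimblk")
    G=X[box(X,.56,.61,.08,.146,.025,.04)]; print("shim y max",G[:,1].max() if len(G) else None)
X,a=cloud("M"); rect(X,box(X,.55,.625,.08,.143,.027,.036),"shim M")
i1=np.load("scene9.npz")["im"]; cv2.imwrite("pics/fin.png",np.vstack([i1[120:320,130:530],a["im"][60:300,240:640]])[...,::-1])
E
```

```text
[ 1.3301  0.8868 -2.4006]
False [-0.2018  0.2419 -1.7314]
True [-0.0001  0.0001  0.0011] [-0.9969 -0.0598  5.6404]
47.3833
handle 2317 c [ 0.4526 -0.3354] size [0.0244 0.0801] ang 79.1 z 0.026774969713666597
bar 6609 c [ 0.5252 -0.3493] size [0.0244 0.2963] ang 79.1 z 0.009619868787269042
toe z 0.008841900327034094
A face [-0.1013  0.0024  0.1501]
M face [-0.1562  0.1204  0.1488]
scene 5876 c [0.5381 0.2727] size [0.2398 0.2639] ang 84.4 z 0.06439962703022416
shimblk 0
shim y max None
scene9 5968 c [0.5393 0.2742] size [0.2402 0.2622] ang 84.2 z 0.06800721743282784
shimblk 116 c [0.5839 0.1158] size [0.0282 0.0279] ang 80.0 z 0.033086457746624026
shim y max 0.1303887306526955
shim M 588 c [0.582  0.1228] size [0.0429 0.0262] ang 83.1 z 0.032783779468792615
```

View pics/fin.png

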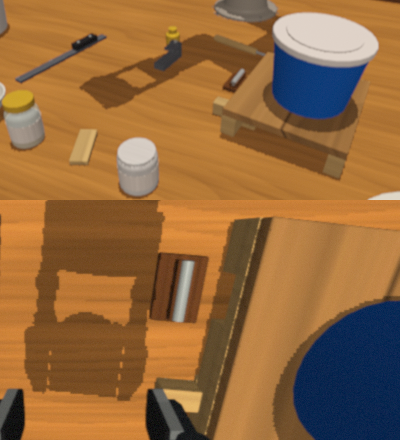

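The final view shows the bar flat at its old place, and the shim against the beam but half hidden by a finger in the lower panel (180,400). I'll take one unobstructed measurement of the shoulder gap before handing in.

```bash
python3 - <<'E'
from bar import *
from workcell import r
from fit import *
r.reach([.66,.03,.20],[0,1,0,0]); s=shot("O"); print(s["time_s"])
X,a=cloud("O")
def plane(sel):
    F=X[sel]; A_=np.c_[F[:,0]-.585,F[:,2]-.03,np.ones(len(F))]; g=np.ones(len(F),bool)
    for i in range(5):
        c=np.linalg.lstsq(A_[g],F[g,1],rcond=None)[0]; rs=F[:,1]-A_@c; g=abs(rs)<max(2*rs[g].std(),.0008)
    print("face",c,g.sum(),rs[g].std()); return c
c=plane(box(X,.615,.66,.130,.17,.015,.045))
c2=plane(box(X,.50,.565,.135,.175,.015,.045))
rect(X,box(X,.55,.625,.08,.150,.029,.0345),"block top")
G=X[box(X,.575,.592,.08,.150,.0315,.034)]
for lo in (.576,.581,.586):
    q=G[abs(G[:,0]-lo)<.0025]; print(lo,"block front y",np.percentile(q[:,1],[50,95,99,100]),"rear",q[:,1].min(),"face y",c2[0]*(lo-.585)+c2[1]*.002+c2[2],c[0]*(lo-.585)+c[2])
rect(X,box(X,.38,.72,.12,.35,.055,.08),"board"); 
E
```

```text
49.2583
face [-0.1016  0.0383  0.1468] 613 0.0003005499374302344
face [-0.1005  0.0389  0.1469] 1238 0.0003198167265711911
block top 1824 c [0.5863 0.1238] size [0.0471 0.0733] ang 84.6 z 0.03282763786406491
0.576 block front y [0.1245 0.1445 0.1478 0.1483] rear 0.10149255834131958 face y 0.14784618305290714 0.14772969025265625
0.581 block front y [0.1232 0.1444 0.1474 0.1479] rear 0.10121696109214665 face y 0.14734377473699917 0.14722184281651915
0.586 block front y [0.124  0.1439 0.1469 0.1475] rear 0.10050707013407986 face y 0.14684136642109122 0.14671399538038205
board 27316 c [0.5906 0.2254] size [0.1581 0.1443] ang 84.4 z 0.07101654965913849
```

```bash
python3 -c "
from workcell import r
r.finish_job(); print(r.read_state()['time_s'])"
```

```text
the job is handed in; nothing more can be done
the job is handed in; nothing more can be done
```

The job is done and handed in at about 50 s of the 72 s allowed; the interface gives no verdict.

**What I did:**
- **Levering:** I put the bar's toe in the notch over the fulcrum and levered the beam up about 13–14 mm. I then parked the tail under the keeper's lip and let go, and the beam stayed up.
- **Shim:** I pushed it in square until the shoulder met the beam face, and held it there at about 5–6 N for over 0.4 s.
- **Finish:** I freed the bar, let the stand down onto the shim and laid the bar flat back where it started.

**Last checks before hand-in:**
- **Stand:** The beam face leans about 0.034 rad, which puts the front edge about 8 mm up, resting on the shim. The stand sits within about 2 mm and 0.2° of its starting pose.
- **Shim:** The shoulder is about 0.5–1.3 mm from the face and square to it.
- **Bar:** It lies flat, with its handle top at the same height as at the start, and is well clear of the stand.

**What didn't go cleanly:**
- **Pull along the bar:** The wrist read 10–15 N while levering. This was probably friction.
- **Stand movement:** Swinging the bar under the lip turned the stand about 1.2°, moving its front by about 4–5 mm. It turned back when I swung the bar out.
- **First shim push:** It stopped early because the shim was pressing on the counter (about 7 N upward). I raised it 1 mm and pushed again.
- **Unclear readings:** In the first final picture a finger hid part of the shim, so the face fit there was unusable and I measured again from another pose. I checked the bystanders only by eye, and those in view looked undisturbed.

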